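Unlatch the sprung chamber cover and chock the row of tubes

TASK

Slide the thumb latch on the front of the incubation chamber to the left so that its sprung cover flies open. Then lay the loose chock bar flat in the tray, alongside the tubes on their right, and gently push it to the left until the three tubes lie in a snug row, touching each other, against the tray's left wall; let go of it there so that the row cannot roll apart. Leave the cover open, the tubes in the tray and the other things on the bench undisturbed.

Things in the scene. Friction and masses are not known exactly. Their poses are not given: they have to be found in the camera images.
- latch (a joint): thumb latch, m: 0 = at the right end of its slideway, holding the cover shut; grows as it slides to the left (along the chamber's +y). The cover comes free once it passes about 18 mm; end stop at 24 mm. It resists with about 1.2 N of friction and stays where it is left
- latch_tab (a point): middle of the latch's upright black thumb tab, 12 mm (x) by 16 mm (y), standing free from 19 mm below to 15 mm above this point (this point is 99.5 mm above the bench). It stands 104.5 mm in front of the chamber's centre, 37 mm in front of the cover's front edge; push its right side to the left. Axes as chamber; moves with the latch
- cover (a joint): hinged cover, rad: 0 = shut, 1.75 = fully open (stop), standing just past upright. A spring swings it open by itself as soon as the latch frees it, and holds it open (about 1 N at its front edge)
- cover_edge (a point): middle of the cover's front edge (cover 141 mm from hinge to front edge, 194 mm wide, 7 mm thick, clear window in a grey frame). The hinge runs along y, 73.5 mm behind the chamber's centre, 79 mm above the bench; when open the cover stands to 0.22 m above the bench at the back of the chamber
- chamber: white table-top incubation chamber, fixed to the bench: an open tray box 135 mm (x) by 194 mm (y), rim 75 mm above the bench, walls 6 mm thick; a latch housing juts 52 mm out of its front, 62 mm high. Origin: centre of the underside of the tray box, on the bench; x points to the back (hinge), y to its left, z up
- tray_floor (a point): centre of the tray's inner floor, 30 mm above the bench; the inside measures 123 mm (x) by 182 mm (y), 45 mm deep; axes as the chamber
- left_wall (a point): foot of the inner face of the tray's left wall (+y side), at its middle, on the tray floor; axes as the chamber. Three tubes packed against this wall take 102 mm (at their caps), so the chock's left face then lies 102 mm and its centre line 117 mm to the right of this point
- chock_fin (a point): grip fin of the loose chock, 14 mm thick (y), 64 mm long (x), from 26 to 72 mm above the chock's underside; this point is on its centre line 55 mm above the underside
- chock_base (a point): centre of the underside of the chock: a dark rubber bar 110 mm long (x), 30 mm wide (y) and 26 mm high with the upright grey grip fin on top, 160 g; the same either way round. It starts on the bench to the left or right of the chamber and goes into the tray with its length along the chamber's x axis
- tube_1_mid (a point): centre (half-way along its length, on its axis) of the tube nearest the left wall: a 50 ml screw-cap tube 115 mm long, body 28 mm and cap 34 mm in diameter, 55 g, lying on its side in the tray along the chamber's x axis, cap to the back; free to roll. Its axis lies about 15 mm above the tray floor. Its own z axis runs from foot to cap
- tube_2_mid (a point): centre (half-way along its length, on its axis) of the middle tube: a 50 ml screw-cap tube 115 mm long, body 28 mm and cap 34 mm in diameter, 55 g, lying on its side in the tray along the chamber's x axis, cap to the back; free to roll. Its axis lies about 15 mm above the tray floor. Its own z axis runs from foot to cap
- tube_3_mid (a point): centre (half-way along its length, on its axis) of the tube on the right, next to the free space for the chock: a 50 ml screw-cap tube 115 mm long, body 28 mm and cap 34 mm in diameter, 55 g, lying on its side in the tray along the chamber's x axis, cap to the back; free to roll. Its axis lies about 15 mm above the tray floor. Its own z axis runs from foot to cap
- chock: the chock as a whole; origin as chock_base
- tube_1: the tube nearest the left wall; origin at the centre of its foot
- tube_2: the middle tube; origin at the centre of its foot
- tube_3: the right-hand tube; origin at the centre of its foot
- bench_timer_mid (a point): bystander: flat white bench timer, 60 x 58 x 16 mm, on the bench on the side of the chamber where the chock is not; its centre
- pcr_plate_mid (a point): bystander: flat white sample plate, 86 x 127 x 20 mm, left of the chamber; its centre
- amber_bottle_mid (a point): bystander: upright amber bottle, 60 mm in diameter, 125 mm high, right of the chamber; its centre
Things that resemble listed ones, but are neither listed nor needed, are in the scene too. Of the things that look like the chock, the middle-sized one is meant.

How it is judged:
By the outcome, as a careful person would: the job done as asked, in the order asked, and still so for the second after the job is handed in, with the robot touching nothing.
It also fails if it takes over 58 s, if anything falls off the work surface, if the arm or the gripper's body presses on something with over 40 N, if the wrist force passes 120 N, or if a joint passes its speed limit or range.

ROBOT

A 6-joint arm with a two-finger parallel gripper is mounted at the origin on a cart in front of the work surface, level with it; the furniture and walls round the work are solid. World frame = base frame: x ahead of the robot, y to its left, z up, the work surface at z = 0. Lengths are in mm, angles in degrees, forces in N, time in s.
With the tool pointing down it reaches from about 350 to 850 mm from the base axis. Payload 8.1 kg.
Tool frame: the origin (TCP) lies between the finger pads; the fingertips stand 17 mm ahead of it and the grasp point (between the pads) lies 2 mm behind it; z points along the fingers, y is the line along which they close (so a half turn about z gives the same grasp; the last joint's range is limited). The gripper opens to 85 mm and grips with 20 to 120 N. Pads are 22 mm wide; open, the fingers measure 114 mm over their backs; the gripper's body (76 mm by 85 mm) begins 54 mm behind the grasp point. The pads swing forward as they close: fully open they stand 13 mm farther back than shut.
Start: joints at [-70.726, 7.471, 85.268, -0, 87.261, -4.893], TCP at [245.662, -547.408, 248.292] pointing down, gripper open.
Joint ranges: [-169.43, 169.43], [-51.17, 129.36], [1.28, 143.12], [-76.62, 256.62], [0, 156.53], [-152.29, 152.29]. Speed limits (degrees/s): [136.94, 136.94, 159.86, 180, 180, 180].

INTERFACE

Orientations are given as [roll, pitch, yaw] about the fixed x, y, z axes, in that order (R = Rz(yaw) Ry(pitch) Rx(roll)).
In Python, from bench import sense, snapshot, hand_in, trace, place_of gives the robot as it stands.
- The arm moves only by the shell command python3 -m handwheel 'ROWS' [FORCE]. ROWS is JSON, a list of rows, each a list of 7 numbers: the opening, from -1 (shut) to 1 (fully open), then the shift along the tool's x, y, z in cm, then the turn, a rotation vector about the tool's x, y, z in rad. A call has 1 to 12 rows; each row shifts and turns the commanded pose from where the row before left it, along the tool's axes as they then stand; what a row does not reach is not made up. A row lasts 1/12 s, in which the tool goes at most 41.7 mm and 7.16 degrees, less where a joint would pass 70% of its speed; a pose out of reach is approached as far as the arm can. A call with a gripper value outside its range is refused whole. The fingers move at their own pace and stop on an object; FORCE is the grip in N (left out, the last holds). Time passes only in rows, so rows that do not move let the fingers close. It gives the time, the measured TCP pose, the force, the opening and the grip force at its end, in the units of the state.
- sense(): the state, without advancing time (a new reading comes with each control period).
- snapshot(name): name is "scene" or "top" or "wrist"; returns a dict with "image" (420x560x3 uint8, red, green, blue), "intrinsics" (3x3 intrinsics, pixels), "k1" (the pictures are not rectified: a ray, as slopes to the right and down, at radius r is drawn at 1 + k1 r^2 times it, then the intrinsics apply), "R" (3x3) and "t" (3): a world point X has camera coordinates R X + t. Camera axes: x right, y down, z forward; pixel columns grow to the right and rows downward; lengths in mm; the calibration is good to about 2 mm. A picture is of the moment at which its call begins. There is no depth.
- hand_in(): hands the job in; it is judged then, once.
Trained networks look in a picture, given as the dict that the camera call returned (one of the last four; its "shot" number tells which), for a name from the list of things; names that differ only in an ending like _2 or _b are one class to them, and where a whole thing is asked for, a point or a joint stands for the part that bears it (a point fixed in the world has none). Each returns a list of dicts, best first, with "conf" (0 to 1); they miss things now and then, are a little off and sometimes report something else, mostly with a low value. They report only what shows in the picture. A call takes as long as a camera call. They do not tell look-alikes from the thing itself.
- trace(picture, query): "pixels" (420x560 bool, what is visible of it).
- place_of(picture, query): "location" ([x, y, z] in mm, in world coordinates, good to about 4 mm: a listed point, or the origin of a listed thing).
The state is a dict: "time": time; "joint_pos": joint angles; "qd": joint speeds; "joint_efforts": joint torques, N m; "tool_pos": TCP position; "tcp_rot": TCP orientation; "ft_force": force on the tool from outside, world axes, zero at the start; "wrist_torque": the same for the moment, N m; "finger_gap": finger opening in mm; "grip_force": force on a finger pad.
Only numpy, scipy, OpenCV 4.12 (cv2) and the standard library are available. Lean on these libraries where they do the work, as an engineer would, in place of code of your own. Each camera call takes 0.05 s, during which the arm holds its last target. There are 200 camera calls.

## Working session

There is one attempt and no reset: what is moved stays moved. The work goes in short steps, Python scripts to look and compute and a shell command to move; the robot and the scene stay as the last step left them, time stands still between calls to the robot, and variables do not carry over. Pictures are saved under pics/ and viewed, at most 10 in all, crops included, and the job is handed in when it is done.

```bash
mkdir -p pics
cat > h.py <<'E'
import numpy as np, cv2
from bench import *
def save(p,n): cv2.imwrite('pics/'+n,cv2.cvtColor(p['image'],cv2.COLOR_RGB2BGR))
def proj(p,X):
    c=np.array(p['R'])@np.array(X,float)+np.array(p['t']); s=c[:2]/c[2]; s=s*(1+p['k1']*(s@s)); K=np.array(p['intrinsics']); return K[:2,:2]@s+K[:2,2]
def at(p,u,v,z):
    K=np.array(p['intrinsics']); d=np.array([(u-K[0,2])/K[0,0],(v-K[1,2])/K[1,1]]); s=d.copy()
    for _ in range(20): s=d/(1+p['k1']*(s@s))
    R=np.array(p['R']);o=-R.T@np.array(p['t']); r=R.T@np.array([s[0],s[1],1]); return o+r*(z-o[2])/r[2]
E
python3 - <<'E'
from h import *
np.set_printoptions(precision=1,suppress=True)
print(sense())
a=snapshot('scene');b=snapshot('top');save(a,'s1.png');save(b,'t1.png')
for q in ['chamber','latch_tab','cover_edge','tray_floor','left_wall','chock_base','chock_fin','tube_1_mid','bench_timer_mid','pcr_plate_mid','amber_bottle_mid']:
  for n,p in(('s',a),('t',b)):
    for d in place_of(p,q)[:4]: print(q,n,round(d['conf'],2),np.array(d['location']),proj(p,d['location']))
E
```

```text
{'time': 0.0, 'joint_pos': array([-70.7,   7.5,  85.3,   0. ,  87.3,  -4.9]), 'qd': array([ 0.1,  0.1, -0. ,  0. ,  0. ,  0.1]), 'joint_efforts': array([  0. , -56.9, -50.1,  -0. ,   0. ,   0. ]), 'tool_pos': array([ 245.5, -546.9,  247.2]), 'tcp_rot': array([-179.9,   -0. ,   24.2]), 'ft_force': array([-0.2, -0.1,  0.3]), 'wrist_torque': array([ 0., -0., -0.]), 'grip_force': 0.0, 'finger_gap': 85.15930863335628}
chamber s 0.93 [585.5 -64.3   1.5] [270.2 233.6]
chamber t 0.92 [589.2 -61.3  -0.9] [272.5 205.9]
latch_tab s 0.66 [487.1 -81.  100.6] [292.7 226.2]
latch_tab t 0.65 [481.3 -82.6 102.3] [278.1 239.7]
cover_edge s 0.73 [517.8 -74.1  78.5] [284.8 226.7]
cover_edge t 0.86 [519.1 -72.   83.3] [274.9 227.1]
tray_floor s 0.92 [584.4 -59.2  29.4] [268.7 227.9]
left_wall s 0.75 [572.4  32.2  27.9] [244.6 242.7]
chock_base s 0.71 [ 451.8 -564.9    3.9] [420.5 196.2]
chock_base s 0.6 [ 477.1 -409.8    1.9] [379.7 210.2]
chock_base t 0.8 [ 454.3 -571.5   -0.4] [432.6 250.7]
chock_base t 0.62 [ 528.9 -281.    -0.4] [340.9 225.8]
chock_base t 0.59 [ 481.7 -409.2    1.5] [381.3 241.2]
chock_fin s 0.83 [ 451.5 -565.8   74.4] [424.  179.3]
chock_fin s 0.54 [ 474.8 -411.    40.2] [381.7 201.4]
chock_fin t 0.77 [ 525.5 -280.1   56.7] [342.8 226.3]
chock_fin t 0.63 [ 447.1 -569.    74. ] [439.5 253.7]
bench_timer_mid s 0.89 [493.2 278.2   9. ] [181.8 301.1]
bench_timer_mid t 0.89 [493.9 278.3   5.3] [165.7 234. ]
pcr_plate_mid s 0.71 [627.9 397.9  10.6] [122.3 287.8]
pcr_plate_mid t 0.93 [620.1 398.6  13.6] [128.7 193.8]
pcr_plate_mid t 0.37 [ 531.2 -285.1   -0.3] [342.2 225.1]
amber_bottle_mid t 0.96 [ 649.6 -381.4   63. ] [376.4 186.4]
```

Run:
```python
import cv2,numpy as np
a=cv2.imread('pics/s1.png');b=cv2.imread('pics/t1.png')
c1=cv2.resize(a[130:330,220:480],(780,600),interpolation=cv2.INTER_CUBIC)
c2=cv2.resize(b[160:290,200:460],(800,400),interpolation=cv2.INTER_CUBIC)
cv2.imwrite('pics/c1.png',c1);cv2.imwrite('pics/c2.png',c2)
```

```text
(no output)
```

View pics/c1.png

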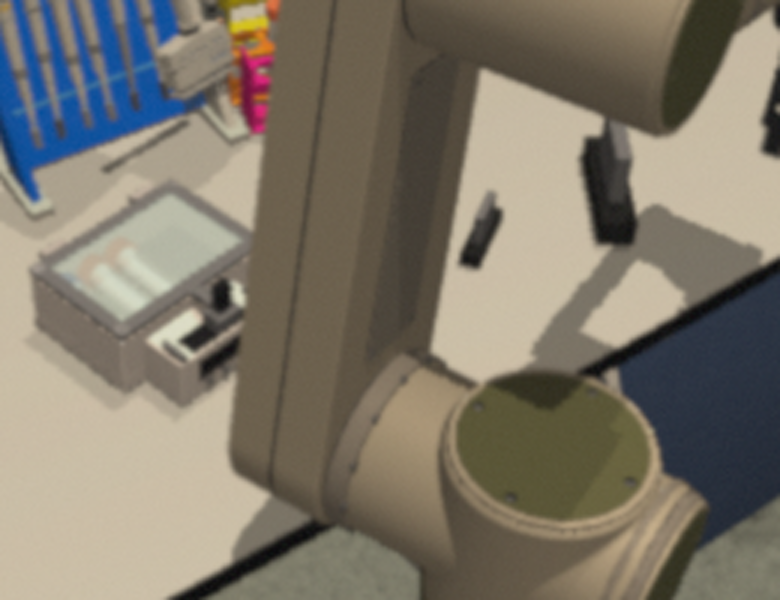

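View pics/c2.png

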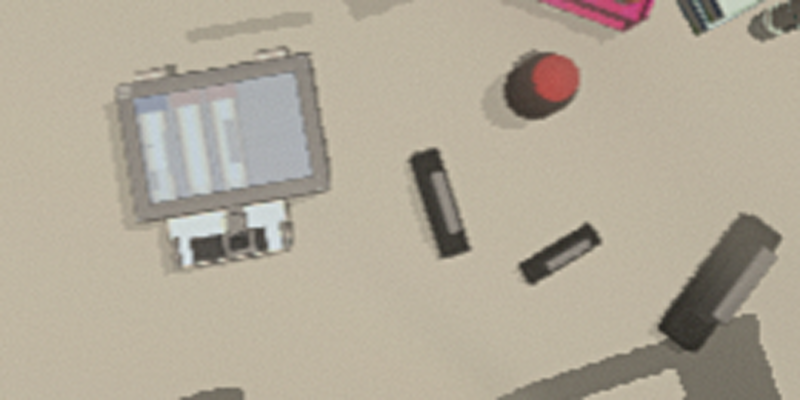

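Run:
```python
from h import *
np.set_printoptions(precision=1,suppress=True)
p=snapshot('top')
s=800/260
for n,(u,v),z in [('FL',(141,222),80),('FR',(330,189),80),('BL',(119,84),80),('BR',(308,53),80)]: print(n,at(p,200+u/s,160+v/s,z))
def rect(m,z):
    ys,xs=np.nonzero(m); P=np.array([at(p,u,v,z)[:2] for u,v in zip(xs,ys)],np.float32); r=cv2.minAreaRect(P); c=P-P.mean(0); w,V=np.linalg.eigh(c.T@c); d=V[:,1]; d=d*np.sign(d[0]); return r,np.degrees(np.arctan2(d[1],d[0])),P.mean(0)
for d in trace(p,'chock'): print('chock',d['conf'],d['pixels'].sum(),rect(d['pixels'],26))
for d in trace(p,'cover')[:2]: print('cover',d['conf'],d['pixels'].sum(),rect(d['pixels'],80))
for q in ['chamber','latch_tab','cover_edge','chock_base','chock_fin','chock']:
    for d in place_of(p,q)[:3]: print(q,round(d['conf'],2),np.array(d['location']))
print('cam',-np.array(p['R']).T@p['t'])
```

```text
FL [502.6  16.   80. ]
FR [ 538.  -169.8   80. ]
BL [639.   40.6  80. ]
BR [ 672.5 -146.3   80. ]
chock 0.87 804 (((451.5667724609375, -569.5938110351562), (55.136016845703125, 151.0150604248047), 53.47224807739258), np.float32(-37.71613), array([ 452.8, -568.8], dtype=float32))
chock 0.84 383 (((526.165771484375, -281.7659912109375), (109.92774963378906, 35.754066467285156), 18.917898178100586), np.float32(18.971394), array([ 525.6, -281.6], dtype=float32))
chock 0.76 167 (((478.6717224121094, -406.8784484863281), (21.785396575927734, 78.45098876953125), 31.748491287231445), np.float32(-58.475044), array([ 479.1, -407.5], dtype=float32))
chamber 0.56 [592.1 -61.5   3.1]
chamber 0.37 [ 530.1 -284.8    3.6]
latch_tab 0.54 [482.6 -80.   98.6]
cover_edge 0.73 [517.2 -69.8  80.7]
cover_edge 0.5 [ 650.3 -380.6   60.2]
chock_base 0.82 [ 453.2 -568.9   -3.3]
chock_base 0.77 [ 480.4 -408.7    0.3]
chock_base 0.69 [ 528.3 -283.4    1.4]
chock_fin 0.97 [ 447.3 -569.9   74.5]
chock_fin 0.83 [ 525.3 -280.3   55. ]
chock_fin 0.45 [ 476.3 -408.4   37.2]
chock 0.77 [ 482.5 -408.9   -3.7]
chock 0.71 [ 452.8 -564.2   -0.4]
chock 0.56 [ 529.1 -285.4   -0.3]
cam [ 482.4 -106.  1513.2]
```

Look-alikes: chock at top-view px (342,226), 110 mm long; (381,241), 78 mm long; (435,252), 150 mm long. The middle-sized one is (342,226), as both the measured length and the fin height of 55 mm confirm. The crop shows it upright beside the chamber's right.

```bash
python3 -m handwheel '[[-1,0,0,0,0,0,0.12],[-1,0,0,0,0,0,0.12],[-1,1.95,-2.38,0,0,0,0],[-1,1.95,-2.38,0,0,0,0],[-1,1.95,-2.38,0,0,0,0],[-1,1.95,-2.38,0,0,0,0],[-1,1.95,-2.38,0,0,0,0],[-1,1.95,-2.38,0,0,0,0],[-1,1.95,-2.38,0,0,0,0],[-1,1.95,-2.38,0,0,0,0]]' 
python3 -m handwheel '[[-1,1.95,-2.38,0,0,0,0],[-1,1.95,-2.38,0,0,0,0],[-1,1.95,-2.38,0,0,0,0],[-1,1.95,-2.38,0,0,0,0],[-1,1.95,-2.38,0,0,0,0],[-1,1.95,-2.38,0,0,0,0],[-1,0,0,0,0,0,0],[-1,0,0,0,0,0,0]]'
python3 - <<'E'
from h import *
np.set_printoptions(precision=1,suppress=True)
p=snapshot('wrist');save(p,'w1.png')
print('cam',-np.array(p['R']).T@p['t'])
for q in ['chamber','latch_tab','cover_edge','tray_floor','left_wall']:
    for d in place_of(p,q)[:2]: print(q,round(d['conf'],2),np.array(d['location']),proj(p,d['location']))
E
```

```text
time: 2.48
tool_pos: [365.1, -330.6, 248.4]
tcp_rot: [180.0, -0.0, 10.4]
ft_force: [0.5, 0.1, 0.3]
finger_gap: 0.2
grip_force: 0.0
time: 3.15
tool_pos: [454.4, -169.1, 248.4]
tcp_rot: [180.0, -0.0, 10.6]
ft_force: [-0.2, -0.6, -0.5]
finger_gap: 0.0
grip_force: 0.0
cam [ 530.1 -154.3  373.7]
chamber 0.96 [586.5 -59.8  -1.1] [205.6  48. ]
latch_tab 0.86 [483.2 -78.3 100.7] [185.8 153.3]
cover_edge 0.8 [520.8 -73.5  74.8] [192.8 109.3]
left_wall 0.44 [ 526.5 -281.5   -1.1] [382.8 138.9]
```

View pics/w1.png

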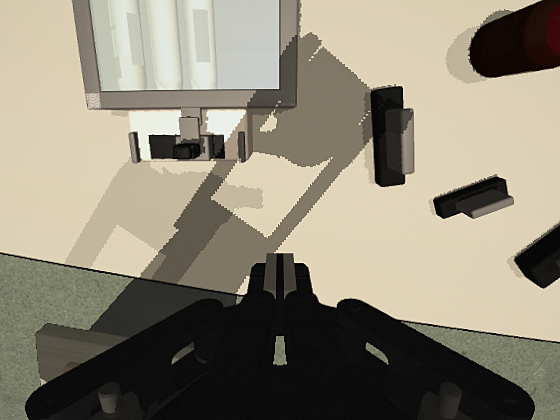

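The wrist picture shows the cover's front edge along row 105, the latch with its black tab about (186,150) and the wanted chock at (390,137). I'll zoom in on the latch.

Run:
```python
from h import *
a=cv2.imread('pics/w1.png')[95:175,120:260]
cv2.imwrite('pics/w1c.png',cv2.resize(a,None,fx=5,fy=5,interpolation=cv2.INTER_CUBIC))
```

```text
(no output)
```

View pics/w1c.png

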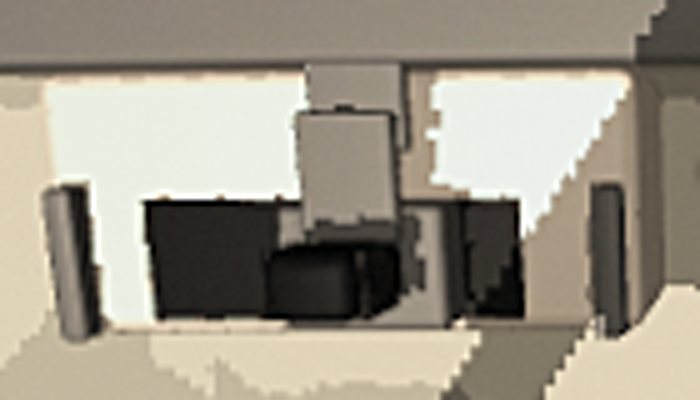

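The tab's top is at about px (173–191, 151), with its right face around 192–200 in shadow. The end plates at px 133 and 241 are low, so I can drop a shut gripper to the tab's right.

```bash
python3 -m handwheel '[[-1,1.93,-2.26,0,0,0,0],[-1,1.93,-2.26,0,0,0,0],[-1,0,0,2.4,0,0,0],[-1,0,0,2.4,0,0,0],[-1,0,0,2.4,0,0,0],[-1,0,0,2.4,0,0,0],[-1,0,0,2.4,0,0,0],[-1,0,0,2.2,0,0,0],[-1,0,0,0,0,0,0],[-1,0,0,0,0,0,0]]'
python3 - <<'E'
from h import *
np.set_printoptions(precision=1,suppress=True)
p=snapshot('wrist');save(p,'w2.png')
for q in ['latch_tab','cover_edge']:
    for d in place_of(p,q)[:2]: print(q,round(d['conf'],2),np.array(d['location']),proj(p,d['location']))
E
```

```text
time: 4.28
tool_pos: [482.4, -119.2, 105.3]
tcp_rot: [-179.9, 0.2, 10.4]
ft_force: [-0.4, -0.8, 0.6]
finger_gap: 0.1
grip_force: 0.0
latch_tab 0.97 [485.1 -77.1 101.8] [194.1 264.5]
```

View pics/w2.png

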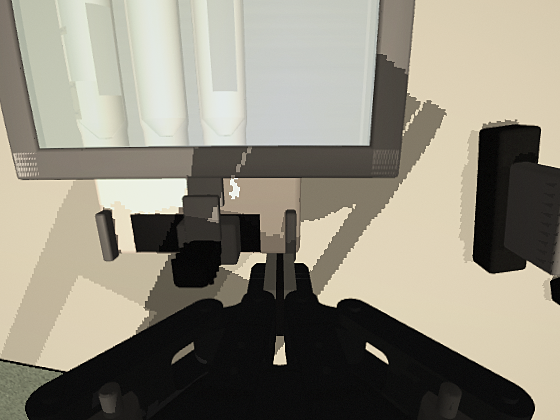

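The tab's top is at (195,265) and the shut fingers are at (280,265), level with it in x. Pushing left now, starting with about 25 mm.

```bash
python3 -m handwheel '[[-1,0,-0.6,0,0,0,0],[-1,0,-0.6,0,0,0,0],[-1,0,-0.6,0,0,0,0],[-1,0,-0.6,0,0,0,0],[-1,0,-0.3,0,0,0,0],[-1,0,0,0,0,0,0]]'
python3 -m handwheel '[[-1,0,-0.3,0,0,0,0],[-1,0,-0.3,0,0,0,0],[-1,0,0,0,0,0,0]]'
python3 - <<'E'
from h import *
np.set_printoptions(precision=1,suppress=True)
p=snapshot('wrist')
for q in ['latch_tab','cover_edge']:
    for d in place_of(p,q)[:2]: print(q,round(d['conf'],2),np.array(d['location']),proj(p,d['location']))
E
```

```text
time: 4.93
tool_pos: [478.9, -91.5, 106.6]
tcp_rot: [180.0, -0.0, 10.5]
ft_force: [0.5, -0.3, 0.8]
finger_gap: 0.3
grip_force: 0.0
time: 5.18
tool_pos: [477.7, -86.1, 106.3]
tcp_rot: [-180.0, 0.0, 10.4]
ft_force: [0.2, -1.5, -0.3]
finger_gap: -0.1
grip_force: 0.2
latch_tab 0.65 [484.1 -59.5  99.1] [228.9 259.4]
cover_edge 0.78 [518.  -71.   77.7] [266.3 185.6]
cover_edge 0.21 [ 530.2 -283.8    2.5] [534.8 197.9]
```

```bash
python3 -m handwheel '[[-1,0,-0.3,0,0,0,0],[-1,0,0,0,0,0,0]]'
python3 - <<'E'
from h import *
np.set_printoptions(precision=1,suppress=True)
p=snapshot('wrist');save(p,'w3.png')
for q in ['latch_tab','cover_edge']:
    for d in place_of(p,q)[:2]: print(q,round(d['conf'],2),np.array(d['location']),proj(p,d['location']))
E
```

```text
time: 5.5
tool_pos: [476.9, -83.2, 106.0]
tcp_rot: [-180.0, 0.0, 10.4]
ft_force: [0.7, -0.8, 0.1]
finger_gap: 0.0
grip_force: 0.2
latch_tab 0.61 [481.6 -57.9 101.2] [230.2 265.3]
latch_tab 0.45 [ 529.5 -284.3   -1.9] [534.5 197.1]
cover_edge 0.67 [543.2 -67.  156.3] [265.7 153.7]
```

View pics/w3.png

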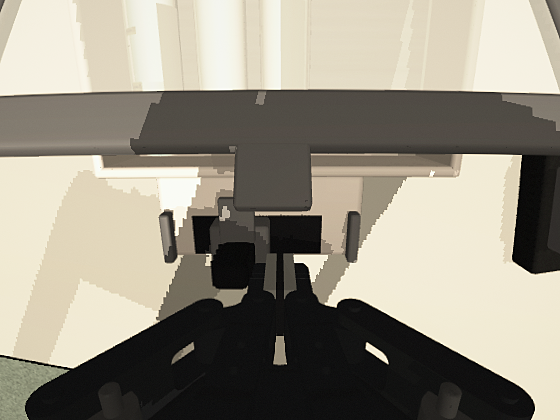

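The cover has released and is rising (front edge at row 150). Next I back off to the right, then away and up, with the gripper opening.

```bash
python3 -m handwheel '[[-1,-0.5,0.8,0,0,0,0],[-1,-3.5,0,0,0,0,0],[-1,-3.5,0,0,0,0,0],[-1,-2,0,-2.5,0,0,0],[1,0,0,-3.5,0,0,0],[1,0,0,-3.5,0,0,0],[1,0,0,-3.5,0,0,0],[1,0,3,-1,0,0,0],[1,0,3,0,0,0,0],[1,0,0,0,0,0,0],[1,0,0,0,0,0,0]]'
python3 - <<'E'
from h import *
np.set_printoptions(precision=1,suppress=True)
p=snapshot('top');save(p,'t2.png')
for q in ['chamber','cover_edge','latch_tab','tray_floor','left_wall','tube_1_mid','tube_1','chock_base','chock_fin']:
    for d in place_of(p,q)[:3]: print(q,round(d['conf'],2),np.array(d['location']),proj(p,d['location']))
b=p['image'][150:250,220:380]; cv2.imwrite('pics/t2c.png',cv2.cvtColor(cv2.resize(b,None,fx=5,fy=5,interpolation=cv2.INTER_CUBIC),cv2.COLOR_RGB2BGR))
E
```

```text
time: 6.57
tool_pos: [395.8, -168.9, 246.4]
tcp_rot: [-180.0, 0.0, 10.3]
ft_force: [-0.0, 0.8, 0.0]
finger_gap: 83.2
grip_force: 0.0
chamber 0.82 [588.2 -60.6   1.9] [272.3 206.2]
chamber 0.44 [682.4 -42.2 221.2] [263.9 166.4]
cover_edge 0.6 [683.2 -40.5 220.5] [263.3 166.1]
cover_edge 0.53 [573.1  29.7  30.3] [243.3 209.9]
cover_edge 0.4 [583.8 -60.1  27.3] [271.9 207. ]
latch_tab 0.64 [480.2 -62.7 100.2] [271.4 240. ]
tray_floor 0.62 [582.  -64.3  24. ] [273.2 207.7]
left_wall 0.74 [568.8  27.3  34. ] [243.9 211.2]
tube_1_mid 0.82 [573.5   5.3  43.6] [250.7 209.6]
tube_1_mid 0.38 [ 526.8 -282.2    1.2] [341.3 226.4]
tube_1 0.84 [522.1 -40.1  40.7] [265.  226.4]
tube_1 0.62 [519.4  -3.6  42.5] [253.2 227. ]
chock_base 0.94 [ 453.4 -567.6   -0.6] [431.4 251. ]
chock_base 0.84 [ 527.6 -283.2    2.3] [341.7 226.2]
chock_base 0.76 [ 479.9 -412.5    0. ] [382.3 241.8]
chock_fin 0.87 [ 524.8 -283.3   53.3] [343.7 226.6]
chock_fin 0.79 [ 451.9 -567.3   73.2] [438.8 252.1]
chock_fin 0.78 [ 475.2 -411.    38.6] [384.3 243.4]
```

View pics/t2c.png

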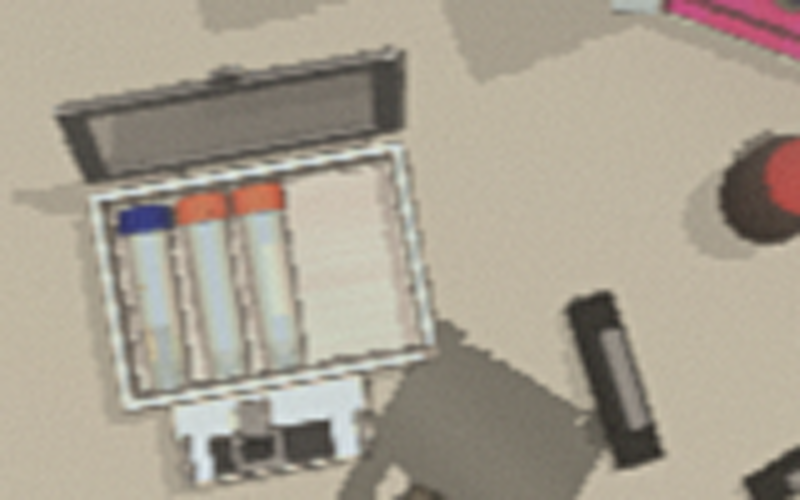

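The cover stands fully open; three tubes lie in the tray (caps at crop (145,218), (200,207), (258,197)) with free space to their right. Now the geometry.

Run:
```python
from h import *
np.set_printoptions(precision=1,suppress=True)
p=snapshot('top')
f=lambda u,v,z: at(p,220+u/5,150+v/5,z)[:2]
C=[f(*c,75) for c in [(127,408),(436,352),(92,200),(403,145)]]
c=np.mean(C,0); a=C[0]+C[2]-C[1]-C[3]; yaw=np.arctan2(-a[0],a[1]); b=C[2]+C[3]-C[0]-C[1]
print(C,c,np.degrees(yaw),np.degrees(np.arctan2(b[1],b[0])),np.linalg.norm(a)/2,np.linalg.norm(b)/2)
ctr=np.array([586.5,-62.5]); y=np.radians(10.4); X=np.array([np.cos(y),np.sin(y)]);Y=np.array([-X[1],X[0]])
L=lambda P:(np.array([(P-ctr)@X,(P-ctr)@Y]))
for n,q in [('cap1',(145,218)),('cap2',(200,207)),('cap3',(258,197)),('cap3R',(285,193)),('foot3R',(300,362)),('foot1',(168,385)),('foot3',(285,365))]: print(n,L(f(*q,47)))
for d in trace(p,'chock'):
    P=np.array([at(p,u,v,26)[:2] for v,u in zip(*np.nonzero(d['pixels']))],np.float32); print(P.mean(0),cv2.minAreaRect(P))
for d in place_of(p,'tube_1_mid')+place_of(p,'tube_2_mid')+place_of(p,'tube_3_mid'): print(d['conf'],d['location'],L(np.array(d['location'])[:2]))
```

```text
[array([504.3,  17.7]), array([ 541.3, -169.8]), array([631.2,  41.7]), array([ 667.7, -148.1])] [586.1 -64.6] 11.025145327160743 10.2389083326995 192.2167313109329 128.6885173633094
cap1 [49.5 65.9]
cap2 [50.6 31. ]
cap3 [50.8 -5.7]
cap3R [ 50.4 -22.8]
foot3R [-55.1 -14.6]
foot1 [-55.6  68.6]
foot3 [-55.4  -5.1]
[ 479.5 -408.7] ((478.28802490234375, -408.1458740234375), (25.942028045654297, 85.3586196899414), 32.786319732666016)
[ 529.1 -280.4] ((527.9853515625, -281.1191101074219), (108.0263671875, 31.818613052368164), 18.839454650878906)
[ 451.9 -568.8] ((450.857421875, -569.0504150390625), (55.082767486572266, 151.5154571533203), 53.39136505126953)
0.71 [574.3, 4.6, 44.9] [ 0.1 68.2]
0.71 [584.0, -30.2, 48.4] [ 3.4 32.2]
0.91 [591.2, -67.6, 48.8] [ 3.7 -5.9]
```

Rim fit: chamber centre ≈ (586.4, −63.5), yaw ≈ 10.5°; the caps' right edge is at local y ≈ −23. Chock ≈ (527, −282.5), yaw 19°. I'll grip the fin 12 mm toward its front end so the wrist camera stays well clear of the open cover.

```bash
python3 -m handwheel '[[1,0,0,0,0,0,-0.076],[1,0,0,0,0,0,-0.076],[1,1.25,2.5,0,0,0,0],[1,1.25,2.5,0,0,0,0],[1,1.25,2.5,0,0,0,0],[1,1.25,2.5,0,0,0,0],[1,1.25,2.5,0,0,0,0],[1,1.25,2.5,0,0,0,0],[1,0,0,2,0,0,0],[1,0,0,2,0,0,0],[1,0,0,0,0,0,0],[1,0,0,0,0,0,0]]'
python3 - <<'E'
from h import *
np.set_printoptions(precision=1,suppress=True)
p=snapshot('wrist');save(p,'w4.png')
for q in ['chock_base','chock_fin']:
    for d in place_of(p,q)[:3]: print(q,round(d['conf'],2),np.array(d['location']),proj(p,d['location']))
print(proj(p,[515.7,-286.4,72]),proj(p,[527,-282.5,72]))
E
```

```text
time: 8.32
tool_pos: [515.1, -284.1, 204.8]
tcp_rot: [-179.8, 0.1, 19.1]
ft_force: [-0.3, 0.1, 0.3]
finger_gap: 85.2
grip_force: 0.0
chock_base 0.79 [ 476.  -411.6    0.2] [371.3 252.5]
chock_base 0.59 [ 451.  -570.5    2.8] [476.  306.7]
chock_fin 0.94 [ 528.  -284.8   49.9] [285.9 187.3]
chock_fin 0.83 [ 475.9 -405.7   40.2] [376.8 267.2]
chock_fin 0.75 [ 453.6 -563.8   76.4] [512.5 344. ]
[283.4 206.5] [283.5 193.3]
```

View pics/w4.png

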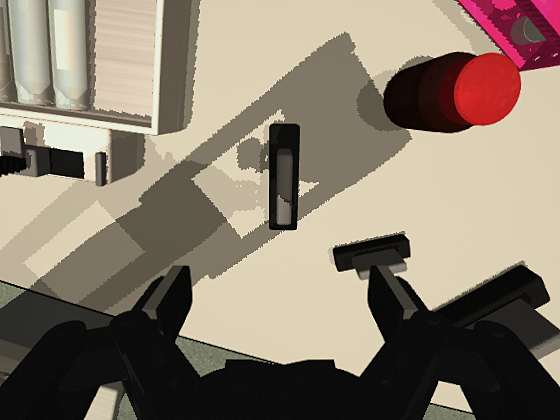

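The chock stands upright in line with the gripper (fin top cols 277–293, rows 148–225), about 4 mm to the right of centre. Correcting, then descending and gripping.

```bash
python3 -m handwheel '[[1,0.2,0.35,0,0,0,0],[1,0,0,3,0,0,0],[1,0,0,3,0,0,0],[1,0,0,3,0,0,0],[1,0,0,3,0,0,0],[1,0,0,2,0,0,0],[1,0,0,1.1,0,0,0],[1,0,0,0,0,0,0]]' 40
python3 -m handwheel '[[-1,0,0,0,0,0,0],[-1,0,0,0,0,0,0],[-1,0,0,0,0,0,0],[-1,0,0,0,0,0,0],[-1,0,0,0,0,0,0],[-1,0,0,0,0,0,0],[-1,0,0,0,0,0,0],[-1,0,0,0,0,0,0]]' 40
```

```text
time: 9.13
tool_pos: [517.9, -286.5, 53.1]
tcp_rot: [-179.8, 0.1, 19.1]
ft_force: [-0.4, 0.2, 0.0]
finger_gap: 85.8
grip_force: 0.0
time: 9.8
tool_pos: [519.5, -287.6, 56.0]
tcp_rot: [180.0, -0.0, 19.1]
ft_force: [-1.2, 0.2, 5.8]
finger_gap: 13.5
grip_force: 46.2
```

Gripped on the fin (gap 13.5 mm), but the fingertips swung onto the base (5.8 N). I'll re-grip 13 mm higher so the fingers also clear the tubes, then lift.

```bash
python3 -m handwheel '[[0,0,0,0,0,0,0],[0,0,0,-0.6,0,0,0],[0,0,0,-0.7,0,0,0],[0,0,0,0,0,0,0],[-1,0,0,0,0,0,0],[-1,0,0,0,0,0,0],[-1,0,0,0,0,0,0],[-1,0,0,0,0,0,0],[-1,0,0,0,0,0,0],[-1,0,0,0,0,0,0]]' 40
python3 -m handwheel '[[-1,0,0,-1,0,0,0],[-1,0,0,-2.5,0,0,0],[-1,0,0,-3,0,0,0],[-1,0,0,-3,0,0,0],[-1,0,0,-3,0,0,0],[-1,0,0,-2.5,0,0,0],[-1,0,0,0,0,0,0],[-1,0,0,0,0,0,0]]' 40
python3 - <<'E'
from h import *
np.set_printoptions(precision=1,suppress=True)
p=snapshot('wrist');save(p,'w5.png');s=sense();print(s['tool_pos'],s['finger_gap'])
for q in ['chock_fin','chock_base','tube_3_mid']:
    for d in place_of(p,q)[:3]: print(q,round(d['conf'],2),np.array(d['location']),proj(p,d['location']))
E
```

```text
time: 10.63
tool_pos: [519.2, -287.5, 68.4]
tcp_rot: [180.0, -0.0, 19.1]
ft_force: [0.1, -0.9, 2.2]
finger_gap: 13.6
grip_force: 39.6
time: 11.3
tool_pos: [519.9, -287.8, 220.7]
tcp_rot: [179.8, -0.1, 19.1]
ft_force: [-1.3, 0.1, -2.6]
finger_gap: 13.3
grip_force: 39.3
[ 519.  -287.2  218.4] 13.316072487050956
chock_fin 0.91 [ 527.2 -283.8  203.9] [277.9 256.4]
chock_fin 0.83 [ 478.6 -401.2   41.3] [364.3 260.8]
chock_fin 0.72 [ 454.1 -567.1   75.2] [498.2 336.3]
chock_base 0.6 [ 451.  -565.3   -0.7] [458.6 299.6]
chock_base 0.56 [ 477.3 -408.6   -0.3] [360.4 248.3]
tube_3_mid 0.68 [587.3 -69.1  50. ] [74.3 51.1]
```

View pics/w5.png

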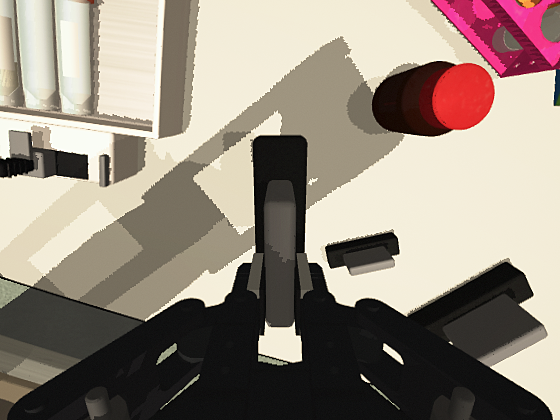

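The fin is held between the pads (cols 262–297, rows 180–327), and the base's far end is at row 136. Measuring the offset in the hand.

Run:
```python
from h import *
np.set_printoptions(precision=1,suppress=True)
p=snapshot('wrist');s=sense();t=s['tool_pos'];y=np.radians(19.1);X=np.array([np.cos(y),np.sin(y)]);Y=np.array([-X[1],X[0]])
b=t[2]-67.5
for n,u,v,z in [('farend',280,137,b+26),('farL',254,140,b+26),('farR',306,140,b+26),('finfar',280,181,b+72)]:
    d=at(p,u,v,z)[:2]-t[:2]; print(n,d@X,d@Y)
```

```text
farend 65.89540322847998 0.5967279220329044
farL 64.3383386031361 14.473308346520623
farR 64.34223370808768 -13.273736200121501
finfar 51.814078763810436 0.5145504032656818
```

```bash
python3 -m handwheel '[[-1,0,0,0,0,0,0.05],[-1,0,0,0,0,0,0.05],[-1,0,0,0,0,0,0.05],[-1,1.57,-2.5,0,0,0,0],[-1,1.57,-2.5,0,0,0,0],[-1,1.57,-2.5,0,0,0,0],[-1,1.57,-2.5,0,0,0,0],[-1,1.57,-2.5,0,0,0,0],[-1,1.57,-2.5,0,0,0,0],[-1,0,0,2.5,0,0,0],[-1,0,0,2,0,0,0],[-1,0,0,0,0,0,0]]' 40
python3 - <<'E'
from h import *
np.set_printoptions(precision=1,suppress=True)
ctr=np.array([586.4,-63.5]); y=np.radians(10.5); X=np.array([np.cos(y),np.sin(y)]);Y=np.array([-X[1],X[0]])
L=lambda P:(np.array([(P-ctr)@X,(P-ctr)@Y]))
s=sense();print(s['tool_pos'],s['finger_gap'],L(s['tool_pos'][:2]))
for c in ['top','wrist','scene']:
  p=snapshot(c);save(p,'p6'+c+'.png')
  for q in ['chock_fin','chock_base','tube_3_mid','tray_floor']:
    for d in place_of(p,q)[:3]:
        l=np.array(d['location']); print(c,q,round(d['conf'],2),l,L(l[:2]))
  if c=='wrist': w=p['image']
  if c=='top': b=cv2.resize(p['image'][150:250,220:380],None,fx=3.5,fy=3.5)
cv2.imwrite('pics/c6.png',cv2.cvtColor(w,cv2.COLOR_RGB2BGR))
E
```

```text
time: 12.55
tool_pos: [581.1, -120.9, 167.0]
tcp_rot: [-179.7, 0.5, 10.6]
ft_force: [-0.3, 1.0, -3.6]
finger_gap: 13.4
grip_force: 39.4
[ 581.1 -120.9  167. ] 13.383240150847472 [-15.7 -55.4]
top chock_fin 0.89 [ 446.4 -568.1   74.5] [-229.6 -470.6]
top chock_fin 0.67 [481.9 -61.5  98.7] [-102.4   21. ]
top chock_fin 0.65 [ 477.1 -414.5   40.9] [-171.4 -325.2]
top chock_base 0.8 [ 453.9 -572.7    2.5] [-223.1 -476.5]
top chock_base 0.58 [ 483.4 -408.6    2.5] [-164.2 -320.6]
top chock_base 0.46 [574.5   4.9  44. ] [ 0.8 69.4]
top tube_3_mid 0.56 [481.1 -60.   99. ] [-102.9   22.6]
top tube_3_mid 0.54 [589.7 -66.   47. ] [ 2.8 -3.1]
top tube_3_mid 0.5 [532.5 -76.7  41.6] [-55.4  -3.2]
top tray_floor 0.94 [581.6 -64.3  26.2] [-4.9  0.1]
wrist chock_fin 0.74 [ 477.5 -406.4   38.3] [-169.6 -317.3]
wrist chock_fin 0.72 [ 592.6 -119.1  157. ] [ -4.  -55.8]
wrist chock_base 0.7 [ 476.1 -411.2   -0.5] [-171.8 -321.8]
wrist tube_3_mid 0.77 [588.  -71.1  48.9] [ 0.2 -7.8]
scene chock_fin 0.63 [ 477.6 -408.1   37.4] [-169.8 -319. ]
scene chock_fin 0.61 [ 452.1 -561.3   72.1] [-222.8 -465. ]
scene chock_fin 0.56 [584.6 -60.9  27. ] [-1.3  2.9]
scene chock_base 0.63 [ 452.4 -565.1    0.4] [-223.2 -468.8]
scene chock_base 0.61 [ 479.5 -404.6    0.1] [-167.3 -315.9]
scene chock_base 0.52 [ 596.  -119.5  108. ] [ -0.8 -56.8]
scene tube_3_mid 0.79 [588.6 -62.5  48.4] [2.3 0.6]
scene tray_floor 0.64 [586.6 -59.6  28.4] [0.9 3.8]
```

View pics/c6.png

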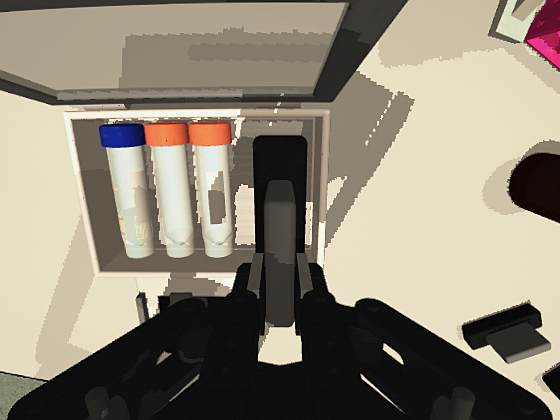

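The wrist view shows the chock over the free space, with the tubes at cols 122, 170, 212 (feet rows ~250) and the rim's back edge along row 111. Checking rim against chock.

Run:
```python
from h import *
np.set_printoptions(precision=1,suppress=True)
p=snapshot('wrist');s=sense();t=s['tool_pos'];y=np.radians(10.5); X=np.array([np.cos(y),np.sin(y)]);Y=np.array([-X[1],X[0]])
for n,u,v,z in [('BL',66,112,75),('BR',330,108,75),('FL',98,275,75),('backwall foot/innertop at col160',160,117,75),('backinner col 250',250,117,75),('cap3',210,136,47),('cap3R',231,136,47),('foot3R',233,250,45),('chock far',280,137,t[2]-41.5)]:
    P=at(p,u,v,z)[:2]; d=P-t[:2]; print(n,P,'rel tool',d@X,d@Y)
print(t,-np.array(p['R']).T@p['t'])
```

```text
BL [635.9  42.9] rel tool 80.92068824991802 153.41585954082652
BR [ 671.2 -141.7] rel tool 82.02108936543232 -34.508566946001864
FL [507.7  18.6] rel tool -49.52553743201972 152.81459278342254
backwall foot/innertop at col160 [643.8 -25. ] rel tool 76.36379567957368 85.20227547962118
backinner col 250 [655.  -87.7] rel tool 75.91656445247168 21.44132608769079
cap3 [634.1 -55.8] rel tool 61.182920319851945 56.68012717068065
cap3R [637.1 -72.5] rel tool 61.10734699422755 39.727573011609685
foot3R [537.3 -87.7] rel tool -39.846785718931194 42.94008932929288
chock far [ 649.  -110.2] rel tool 65.92056512607836 0.43804903424444314
[ 584.3 -122.7  173.3] [ 660.  -108.   298.6]
```

```bash
python3 -m handwheel '[[-1,0.2,0,0,0,0,0],[-1,0,0,1.2,0,0,0],[-1,0,0,1.2,0,0,0],[-1,0,0,1.2,0,0,0],[-1,0,0,1.2,0,0,0],[-1,0,0,1.2,0,0,0],[-1,0,0,0,0,0,0],[-1,0,0,0,0,0,0],[-1,0,0,0,0,0,0]]' 40
python3 -m handwheel '[[-1,0,0,0.4,0,0,0],[-1,0,0,0.4,0,0,0],[-1,0,0,0.2,0,0,0],[-1,0,0,0,0,0,0],[-1,0,0,0,0,0,0]]' 40
python3 - <<'E'
from h import *
np.set_printoptions(precision=1,suppress=True)
p=snapshot('wrist');save(p,'w7.png');s=sense();print(s['tool_pos'],s['ft_force'])
E
```

```text
time: 14.1
tool_pos: [586.5, -122.4, 113.5]
tcp_rot: [180.0, -0.0, 10.5]
ft_force: [-0.6, -0.5, -1.8]
finger_gap: 13.0
grip_force: 39.4
time: 14.52
tool_pos: [586.2, -122.3, 103.2]
tcp_rot: [-180.0, 0.0, 10.5]
ft_force: [-0.1, 1.1, -1.7]
finger_gap: 12.8
grip_force: 39.4
[ 586.3 -122.3  103.3] [-0.5 -0.6 -1.8]
```

View pics/w7.png

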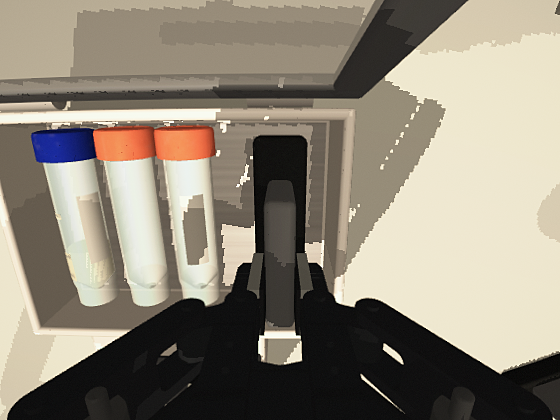

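The chock is inside the walls, free of the tubes (caps end at col 216, chock from col 254). That was one picture more than the limit of 10 I was given, so I'll view no more and use numbers from here. Lowering to contact.

```bash
for i in 1 2 3; do echo; done; python3 -m handwheel '[[-1,0,0,0.2,0,0,0],[-1,0,0,0.2,0,0,0],[-1,0,0,0,0,0,0]]' 40
python3 -m handwheel '[[-1,0,0,0.1,0,0,0],[-1,0,0,0.1,0,0,0],[-1,0,0,0,0,0,0]]' 40
```

```text
time: 14.82
tool_pos: [586.0, -122.2, 98.8]
tcp_rot: [-180.0, 0.0, 10.5]
ft_force: [0.4, 0.3, -1.7]
finger_gap: 13.2
grip_force: 39.4
time: 15.07
tool_pos: [586.4, -122.4, 98.4]
tcp_rot: [180.0, -0.0, 10.5]
ft_force: [-4.5, 0.5, 7.0]
finger_gap: 13.3
grip_force: 40.6
```

```bash
python3 -m handwheel '[[-1,0,0,-0.12,0,0,0],[-1,0,0,0,0,0,0],[-1,0,0,0,0,0,0]]' 40
python3 - <<'E'
from h import *
np.set_printoptions(precision=1,suppress=True)
ctr=np.array([586.4,-63.5]); y=np.radians(10.4); X=np.array([np.cos(y),np.sin(y)]);Y=np.array([-X[1],X[0]])
L=lambda P:(np.array([(P-ctr)@X,(P-ctr)@Y]))
s=sense();print(s['tool_pos'],s['ft_force'],L(s['tool_pos'][:2]))
for c in ['wrist','top','scene']:
  p=snapshot(c)
  for q in ['chock_fin','chock_base','tube_3_mid','tray_floor','left_wall']:
    for d in place_of(p,q)[:4]:
        l=np.array(d['location'])
        if abs(L(l[:2])).max()<110: print(c,q,round(d['conf'],2),l,L(l[:2]))
E
```

```text
time: 15.32
tool_pos: [586.3, -122.3, 98.5]
tcp_rot: [180.0, -0.0, 10.5]
ft_force: [-0.4, -0.7, -1.2]
finger_gap: 13.2
grip_force: 39.4
[ 586.3 -122.3   98.5] [-0.4 -0.7 -1.2] [-10.7 -57.9]
wrist chock_fin 0.71 [ 593.  -121.7   82.4] [ -4.  -58.4]
wrist left_wall 0.75 [572.   28.   31.9] [ 2.4 92.6]
top tube_3_mid 0.53 [591.7 -64.8  48.5] [ 5.  -2.2]
top tray_floor 0.8 [585.7 -61.9  25.9] [-0.4  1.7]
top tray_floor 0.18 [583.7 -29.8  47.3] [ 3.4 33.6]
top left_wall 0.87 [569.1  29.7  29.1] [-0.2 94.8]
scene chock_fin 0.67 [ 592.7 -120.1   84.7] [ -4.  -56.8]
scene chock_base 0.65 [ 598.3 -121.    29.9] [  1.3 -58.7]
scene tube_3_mid 0.59 [589.1 -64.6  48.6] [ 2.5 -1.6]
scene tray_floor 0.72 [586.8 -61.6  30. ] [0.7 1.8]
scene left_wall 0.97 [572.5  31.8  25.5] [ 3.5 96.2]
scene left_wall 0.47 [532.7 -75.7  41.7] [-55.   -2.3]
```

```bash
python3 -m handwheel '[[-1,0,-0.2,0,0,0,0],[-1,0,-0.2,0,0,0,0],[-1,0,-0.2,0,0,0,0],[-1,0,-0.2,0,0,0,0],[-1,0,-0.2,0,0,0,0],[-1,0,-0.2,0,0,0,0],[-1,0,-0.2,0,0,0,0],[-1,0,-0.2,0,0,0,0],[-1,0,-0.2,0,0,0,0],[-1,0,-0.2,0,0,0,0],[-1,0,-0.2,0,0,0,0],[-1,0,-0.2,0,0,0,0]]' 40
python3 -m handwheel '[[-1,0,-0.1,0,0,0,0],[-1,0,-0.1,0,0,0,0],[-1,0,-0.1,0,0,0,0],[-1,0,0,0,0,0,0],[-1,0,0,0,0,0,0]]' 40
python3 - <<'E'
from h import *
np.set_printoptions(precision=1,suppress=True)
ctr=np.array([586.4,-63.5]); y=np.radians(10.4); X=np.array([np.cos(y),np.sin(y)]);Y=np.array([-X[1],X[0]])
L=lambda P:(np.array([(P-ctr)@X,(P-ctr)@Y]))
s=sense();print(s['tool_pos'],s['ft_force'],L(s['tool_pos'][:2]))
for c in ['wrist','scene']:
  p=snapshot(c)
  for q in ['chock_fin','chock_base','tube_1_mid','tube_2_mid','tube_3_mid','left_wall']:
    for d in place_of(p,q)[:4]:
        l=np.array(d['location'])
        if abs(L(l[:2])).max()<110: print(c,q,round(d['conf'],2),l,L(l[:2]))
E
```

```text
time: 17.22
tool_pos: [581.8, -98.5, 98.5]
tcp_rot: [-180.0, 0.0, 10.5]
ft_force: [0.6, -1.3, -0.9]
finger_gap: 13.2
grip_force: 39.5
time: 17.63
tool_pos: [581.3, -95.7, 98.5]
tcp_rot: [180.0, 0.0, 10.5]
ft_force: [-1.1, 0.1, -1.9]
finger_gap: 13.3
grip_force: 39.5
[581.3 -95.7  98.5] [-1.1  0.1 -1.9] [-10.8 -30.8]
wrist chock_fin 0.56 [589.3 -93.8  81. ] [ -2.6 -30.3]
wrist tube_1_mid 0.6 [572.4   5.4  45.6] [-1.3 70.3]
wrist tube_2_mid 0.62 [584.  -26.2  47.4] [ 4.4 37.1]
wrist tube_3_mid 0.55 [585.  -67.3  51.4] [-2.1 -3.5]
wrist tube_3_mid 0.49 [519.4  -4.5  41.4] [-55.2  70.1]
wrist left_wall 0.76 [570.1  28.2  27.8] [ 0.5 93.1]
scene chock_fin 0.67 [586.7 -96.4  83.4] [ -5.6 -32.4]
scene chock_base 0.75 [592.2 -97.4  30.9] [ -0.4 -34.4]
scene tube_1_mid 0.64 [575.6   5.9  47.2] [ 1.9 70.2]
scene tube_2_mid 0.47 [519.3  -3.4  38.7] [-55.1  71.2]
scene tube_2_mid 0.41 [593.  -95.9  30.2] [  0.6 -33.1]
scene tube_3_mid 0.68 [590.5 -97.5  84.5] [ -2.1 -34.2]
scene tube_3_mid 0.55 [588.7 -61.9  45.5] [2.6 1.2]
scene left_wall 0.84 [574.8  30.8  29.9] [ 5.6 94.8]
```

```bash
python3 -m handwheel '[[-1,0,-0.1,0,0,0,0],[-1,0,-0.1,0,0,0,0],[-1,0,-0.1,0,0,0,0],[-1,0,0,0,0,0,0],[-1,0,0,0,0,0,0]]' 40
python3 -m handwheel '[[-1,0,-0.1,0,0,0,0],[-1,0,0,0,0,0,0],[-1,0,0,0,0,0,0]]' 40
python3 -m handwheel '[[-1,0,-0.1,0,0,0,0],[-1,0,0,0,0,0,0],[-1,0,0,0,0,0,0]]' 40
python3 - <<'E'
from h import *
np.set_printoptions(precision=1,suppress=True)
ctr=np.array([586.4,-63.5]); y=np.radians(10.4); X=np.array([np.cos(y),np.sin(y)]);Y=np.array([-X[1],X[0]])
L=lambda P:(np.array([(P-ctr)@X,(P-ctr)@Y]))
s=sense();print(s['tool_pos'],s['ft_force'],L(s['tool_pos'][:2]))
p=snapshot('wrist')
for q in ['tube_1_mid','left_wall']:
    for d in place_of(p,q)[:4]:
        l=np.array(d['location'])
        if abs(L(l[:2])).max()<110: print(q,round(d['conf'],2),L(l[:2]))
E
```

```text
time: 18.75
tool_pos: [580.8, -92.7, 98.5]
tcp_rot: [-180.0, 0.0, 10.5]
ft_force: [-0.2, -0.5, -2.0]
finger_gap: 12.8
grip_force: 39.5
time: 19.0
tool_pos: [580.6, -91.7, 98.4]
tcp_rot: [-180.0, 0.0, 10.5]
ft_force: [-0.6, -0.5, -2.1]
finger_gap: 12.6
grip_force: 39.5
time: 19.25
tool_pos: [580.4, -90.8, 98.5]
tcp_rot: [-180.0, 0.0, 10.5]
ft_force: [0.1, -0.7, -2.0]
finger_gap: 13.1
grip_force: 39.5
[580.4 -90.8  98.5] [ 0.1 -0.7 -2. ] [-10.8 -25.7]
tube_1_mid 0.7 [-3.4 74.1]
tube_1_mid 0.29 [-57.9  35.9]
left_wall 0.75 [ 3.3 94.5]
```

```bash
for n in 1; do python3 -m handwheel '[[-1,0,-0.1,0,0,0,0],[-1,0,0,0,0,0,0],[-1,0,0,0,0,0,0]]' 40; done | grep -E 'tool|ft'
python3 -m handwheel '[[-1,0,-0.1,0,0,0,0],[-1,0,0,0,0,0,0],[-1,0,0,0,0,0,0]]' 40 | grep -E 'tool|ft'
python3 - <<'E'
from h import *
np.set_printoptions(precision=1,suppress=True)
ctr=np.array([586.4,-63.5]); y=np.radians(10.4); X=np.array([np.cos(y),np.sin(y)]);Y=np.array([-X[1],X[0]])
p=snapshot('wrist');im=p['image'].astype(int)
# cap centroids/extents by colour, at cap axis height (widest)
hsv=cv2.cvtColor(p['image'],cv2.COLOR_RGB2HSV)
r=int(proj(p,np.r_[ctr+X*50-Y*0,47])[1]); print('row',r)
for n,m in [('blue',(hsv[...,0]>110)&(hsv[...,0]<130)&(hsv[...,1]>150)),('orange',(hsv[...,0]<15)&(hsv[...,1]>130))]:
    k,l,st,c=cv2.connectedComponentsWithStats(m.astype(np.uint8))
    for i in range(1,k):
        if st[i,4]>200: print(n,st[i],[round(float((at(p,u,st[i,1]+st[i,3]/2,47)[:2]-ctr)@Y),1) for u in (st[i,0],st[i,0]+st[i,2])])
s=sense();print((s['tool_pos'][:2]-ctr)@Y)
E
```

```text
tool_pos: [580.2, -89.8, 98.5]
ft_force: [0.1, -0.0, -2.5]
tool_pos: [580.1, -88.8, 98.5]
ft_force: [0.9, 0.4, -1.6]
row 144
blue [  72  128   62   36 1934] [97.8, 60.8]
orange [ 131  125  122   38 4049] [62.4, -7.8]
-23.773909464992364
```

```bash
python3 -m handwheel '[[-1,0,-0.1,0,0,0,0],[-1,0,0,0,0,0,0],[-1,0,0,0,0,0,0]]' 40 | grep -E 'tool|ft'
python3 -m handwheel '[[-1,0,-0.1,0,0,0,0],[-1,0,0,0,0,0,0],[-1,0,0,0,0,0,0]]' 40 | grep -E 'tool|ft'
python3 - <<'E'
from h import *
np.set_printoptions(precision=1,suppress=True)
print(np.mean([ (snapshot('wrist'),sense()['ft_force'])[1] for _ in range(4)],0))
p=snapshot('wrist')
b=cv2.cvtColor(p['image'],cv2.COLOR_RGB2HSV)
m=(b[...,0]>110)&(b[...,0]<130)&(b[...,1]>150); k,l,st,c=cv2.connectedComponentsWithStats(m.astype(np.uint8)); print([s for s in st[1:] if s[4]>200])
g=cv2.cvtColor(p['image'],cv2.COLOR_RGB2GRAY); print(g[140,30:145:2]); print(g[200,30:145:2])
E
```

```text
tool_pos: [579.9, -87.8, 98.5]
ft_force: [0.2, -0.1, -2.3]
tool_pos: [579.7, -87.0, 98.5]
ft_force: [0.2, -0.8, -0.8]
[ 0.4 -1.2 -2.3]
[array([  74,  128,   62,   36, 1904], dtype=int32)]
[237 238 238 238 250 251 251 244 199 120 111 110 111 112 112 110 112 112
 112 110 111 112  84  45  49  48  49  52  51  51  52  53  54  54  54  52
  52  51  51  49  48  47  46  46  42  39  37  36  38  38  38  21 158 158
 162 164 168 169]
[237 238 238 237 237 238 238 238 238 236 237 252 253 247 231 120 111 111
 112 112 111 111 112 112 112 111 113 112 111 112 114 103 212 217 215 219
 224 229 234 237 249 251 251 250 248 247 244 240 236 231 223 214 205 213
 198 176 127 103]
```

```bash
cat > m.py <<'E'
from h import *
np.set_printoptions(precision=1,suppress=True)
F=[]
for _ in range(4): p=snapshot('wrist');F.append(sense()['ft_force'])
b=cv2.cvtColor(p['image'],cv2.COLOR_RGB2HSV)
m=(b[...,0]>110)&(b[...,0]<130)&(b[...,1]>150); xs=np.nonzero(m[130:160,:200])[1]
print(np.mean(F,0),sense()['tool_pos'],xs.min(),xs.max(),xs.mean())
E
python3 -m handwheel '[[-1,0,-0.1,0,0,0,0],[-1,0,0,0,0,0,0],[-1,0,0,0,0,0,0]]' 40 | grep -E 'ft'
python3 m.py
python3 -m handwheel '[[-1,0,-0.1,0,0,0,0],[-1,0,0,0,0,0,0],[-1,0,0,0,0,0,0]]' 40 | grep -E 'ft'
python3 m.py
```

```text
ft_force: [0.7, -3.6, -1.7]
[ 0.7 -3.3 -2. ] [579.6 -86.2  98.6] 75 136 105.95945945945945
ft_force: [0.9, -4.2, -1.1]
[ 0.9 -5.1 -0.4] [579.6 -85.3  98.8] 73 135 104.15276967930029
```

```bash
python3 -m handwheel '[[-1,0,0.1,0,0,0,0],[-1,0,0,0,0,0,0],[-1,0,0,0,0,0,0]]' 40 | grep -E 'ft'
python3 m.py
python3 -m handwheel '[[-1,0,0.05,0,0,0,0],[-1,0,0,0,0,0,0],[-1,0,0,0,0,0,0]]' 40 | grep -E 'ft'
python3 m.py
python3 - <<'E'
from h import *
np.set_printoptions(precision=1,suppress=True)
ctr=np.array([586.4,-63.5]); y=np.radians(10.4); X=np.array([np.cos(y),np.sin(y)]);Y=np.array([-X[1],X[0]])
L=lambda P:(np.array([(P-ctr)@X,(P-ctr)@Y]))
for c in ['wrist','scene','top']:
  p=snapshot(c)
  for q in ['chock_base','tube_1_mid','tube_2_mid','tube_3_mid','left_wall']:
    for d in place_of(p,q)[:4]:
        l=np.array(d['location'])
        if abs(L(l[:2])).max()<110: print(c,q,round(d['conf'],2),l[2],L(l[:2]))
E
```

```text
ft_force: [1.4, -3.6, -1.4]
[ 1.4 -3.2 -0.7] [579.6 -85.8  98.5] 72 134 103.49709302325581
ft_force: [0.8, -1.6, -2.1]
[ 0.6 -1.8 -1. ] [579.6 -86.3  98.5] 72 134 103.11672473867596
wrist tube_1_mid 0.93 49.7 [ 1.1 77.3]
wrist tube_2_mid 0.91 48.0 [ 3.7 44.7]
wrist tube_3_mid 0.85 48.8 [1.8 3.6]
wrist tube_3_mid 0.25 47.0 [-0.4 74.7]
wrist tube_3_mid 0.2 30.7 [ -1.  -23.2]
wrist left_wall 0.89 24.7 [ 1.5 92.7]
scene tube_1_mid 0.56 47.4 [-0.4 75.7]
scene tube_2_mid 0.74 44.0 [-2.4 44.9]
scene tube_3_mid 0.78 42.9 [ 3.6 10.1]
scene tube_3_mid 0.31 25.2 [-1.9 95.1]
scene left_wall 0.76 27.6 [ 3.8 94.2]
top tube_1_mid 0.57 46.6 [-0.6 77.2]
top tube_2_mid 0.51 48.7 [ 1.2 41.8]
top tube_3_mid 0.6 49.7 [1.1 9.4]
top tube_3_mid 0.15 43.5 [-55.5  43.7]
top left_wall 0.71 31.7 [ 0.7 94.2]
```

The row is snug (tubes at local y ≈ 77, 44, 8; wall at ≈ 94) with about 2 N contact. I seat the chock, open part way and lift straight out.

```bash
python3 -m handwheel '[[-1,0,0,0.06,0,0,0],[-1,0,0,0,0,0,0],[-1,0,0,0,0,0,0]]' 40 | grep ft
python3 -m handwheel '[[-0.4,0,0,0,0,0,0],[-0.4,0,0,0,0,0,0],[-0.4,0,0,0,0,0,0],[-0.4,0,0,0,0,0,0]]'
python3 -m handwheel '[[-0.4,0,0,-0.5,0,0,0],[-0.4,0,0,-1,0,0,0],[-0.4,0,0,-2,0,0,0],[-0.4,0,0,-3,0,0,0],[-0.4,0,0,-3,0,0,0],[-0.4,0,0,-3,0,0,0],[-0.4,-2,0,-3,0,0,0],[-0.4,-3,1,-2,0,0,0],[-0.4,-3,2,0,0,0,0],[-0.4,-3,2,0,0,0,0],[-0.4,-3,2,0,0,0,0],[-0.4,0,0,0,0,0,0]]'
python3 - <<'E'
from h import *
np.set_printoptions(precision=1,suppress=True)
ctr=np.array([586.4,-63.5]); y=np.radians(10.4); X=np.array([np.cos(y),np.sin(y)]);Y=np.array([-X[1],X[0]])
L=lambda P:(np.array([(P-ctr)@X,(P-ctr)@Y]))
for c in ['wrist','scene','top']:
  p=snapshot(c)
  for q in ['chock_base','chock_fin','tube_1_mid','tube_2_mid','tube_3_mid','left_wall','cover_edge','amber_bottle_mid','bench_timer_mid','pcr_plate_mid']:
    for d in place_of(p,q)[:2]:
        l=np.array(d['location'])
        if d['conf']>.4:print(c,q,round(d['conf'],2),l,L(l[:2]))
  if c=='top':
    h=cv2.cvtColor(p['image'],cv2.COLOR_RGB2HSV);f=lambda m:[(s[:4].tolist()) for s in cv2.connectedComponentsWithStats(m.astype(np.uint8))[2][1:] if s[4]>25]
    sub=h[180:240,230:310]; print('blue',f((sub[...,0]>105)&(sub[...,0]<130)&(sub[...,1]>120)),'or',f((sub[...,0]<15)&(sub[...,1]>120)),'dark',f(sub[...,2]<60))
E
```

```text
ft_force: [-2.9, -1.2, 4.3]
time: 23.98
tool_pos: [579.6, -86.2, 97.7]
tcp_rot: [-180.0, 0.0, 10.5]
ft_force: [0.1, -0.4, -0.2]
finger_gap: 25.5
grip_force: 0.0
time: 24.98
tool_pos: [451.6, -184.5, 274.5]
tcp_rot: [179.8, 0.0, 10.3]
ft_force: [-0.0, 0.3, 0.7]
finger_gap: 25.9
grip_force: 0.0
wrist chock_base 0.95 [590.2 -84.2  30.2] [  0. -21.]
wrist chock_base 0.93 [ 452.  -566.4   -0.8] [-223.  -470.4]
wrist chock_fin 0.6 [586.7 -84.3  80.9] [ -3.5 -20.5]
wrist chock_fin 0.57 [ 478.  -404.    37.2] [-168.1 -315.3]
wrist tube_1_mid 0.72 [575.   13.   45.5] [ 2.6 77.3]
wrist tube_2_mid 0.95 [580.9 -23.2  48.1] [ 1.9 40.6]
wrist tube_3_mid 0.69 [583.5 -55.7  48.1] [-1.4  8.2]
wrist left_wall 0.81 [571.2  31.3  29.4] [ 2.2 96. ]
wrist amber_bottle_mid 0.8 [ 645.3 -380.    56.9] [   0.8 -321.9]
scene chock_base 0.89 [589.2 -84.5  31. ] [ -1.  -21.2]
scene chock_fin 0.71 [586.9 -87.9  84.8] [ -3.9 -24.1]
scene tube_1_mid 0.66 [573.6   9.9  47.1] [ 0.7 74.5]
scene tube_2_mid 0.6 [578.1 -18.8  44.6] [-0.1 45.5]
scene tube_3_mid 0.85 [586.6 -54.4  47.3] [1.8 8.9]
scene tube_3_mid 0.66 [629
[... 427 characters left out ...]
top chock_fin 0.59 [586.9 -81.1  84.1] [ -2.7 -17.4]
top tube_1_mid 0.8 [573.1   9.   46.6] [ 0.  73.7]
top tube_2_mid 0.73 [586.7 -51.9  46.3] [ 2.4 11.4]
top tube_2_mid 0.66 [581.8 -24.1  45.2] [ 2.6 39.6]
top tube_3_mid 0.6 [589.1 -54.7  47.7] [4.2 8.2]
top left_wall 0.75 [570.9  30.5  31.4] [ 1.7 95.3]
top cover_edge 0.7 [682.6 -40.8 220.5] [98.7  5. ]
top cover_edge 0.65 [523.2 -34.6  41.6] [-56.9  39.8]
top amber_bottle_mid 0.59 [ 649.5 -379.6   62.5] [   5.  -322.3]
top amber_bottle_mid 0.5 [583.  -61.2  25.5] [-2.9  2.9]
top bench_timer_mid 0.87 [494.9 278.4   4.8] [-28.3 352.8]
top pcr_plate_mid 0.67 [622.  399.4  13.5] [118.6 448.9]
blue [[12, 12, 9, 4]] or [[22, 7, 21, 8]] dark []
```

Run:
```python
from h import *
ctr=np.array([586.4,-63.5]); y=np.radians(10.4); X=np.array([np.cos(y),np.sin(y)]);Y=np.array([-X[1],X[0]])
p=snapshot('wrist');h=cv2.cvtColor(p['image'],cv2.COLOR_RGB2HSV)
for x in (48,52,56):
  o=''
  for yy in np.arange(104,-44,-1.0):
    u,v=proj(p,np.r_[ctr+X*x+Y*yy,47]).round().astype(int)
    a=h[v,u] if 0<=v<420 and 0<=u<560 else (0,0,0)
    o+='B' if 105<a[0]<130 and a[1]>140 else 'O' if a[0]<15 and a[1]>130 else 'k' if a[2]<60 else 'w' if a[2]>180 else '.'
  print(x,o)
```

```text
48 kkkkkkkkkkkkkkkkkkkkkkkkkkkkkkkkkkkkkkkkkkkkkkkkkkkkkkkkkkkkkkkkkkkkkkkkkkkkkkkkkkkkkkkkkkkkkkkkkkkkkkkkkkkkkkkkkkkkkkkkkkkkkkkkkkkkkkkkkkkkkkkkkkkk
52 kkkkkkkkkkkkkkkkkkkkkkkkkkkkkkkkkkkkkkkkkkkkkkkkkkkkkkkkkkkkkkkkkkkkkkkkkkkkkkkkkkkkkkkkkkkkkkkkkkkkkkkkkkkkkkkkkkkkkkkkkkkkkkkkkkkkkkkkkkkkkkkkkkkk
56 kkkkkkkkkkkkkkkkkkkkkkkkkkkkkkkkkkkkkkkkkkkkkkkkkkkkkkkkkkkkkkkkkkkkkkkkkkkkkkkkkkkkkkkkkkkkkkkkkkkkkkkkkkkkkkkkkkkkkkkkkkkkkkkkkkkkkkkkkkkkkkkkkkkk
```

```bash
python3 -m handwheel '[[-0.4,3,-2,0,0,0,0],[-0.4,3,-2,0,0,0,0],[-0.4,2,-2,0,0,0,0],[-0.4,0,-1,0,0,0,0],[-0.4,0,0,0,0,0,0],[-0.4,0,0,0,0,0,0]]' | grep -E 'time|pos'
python3 - <<'E'
from h import *
ctr=np.array([586.4,-63.5]); y=np.radians(10.4); X=np.array([np.cos(y),np.sin(y)]);Y=np.array([-X[1],X[0]])
p=snapshot('wrist');h=cv2.cvtColor(p['image'],cv2.COLOR_RGB2HSV)
for x in (48,52,56):
  o=''
  for yy in np.arange(104,-44,-1.0):
    u,v=proj(p,np.r_[ctr+X*x+Y*yy,47]).round().astype(int)
    a=h[v,u] if 0<=v<420 and 0<=u<560 else (0,0,0)
    o+='B' if 105<a[0]<130 and a[1]>140 else 'O' if a[0]<15 and a[1]>130 else 'k' if a[2]<60 else 'w' if a[2]>180 else '.'
  print(x,u,v,o)
v=int(proj(p,np.r_[ctr+X*50,47])[1]); u0,u1=[int(proj(p,np.r_[ctr+X*50+Y*q,47])[0]) for q in (100,-40)]
print(v,u0,u1,h[v,u0:u1,2].tolist())
E
```

```text
time: 27.18
tool_pos: [520.3, -97.3, 272.8]
48 301 74 ..........BBBBBBBBBBBBBBBBBBBBBBBBBBBBBBBBBkOOOOOOOOOOOOOOOOOOOOOOOOOOOOOOOOOOOOOOOOOOOOOOOOOOOOOOOOOOOOOOOOOOOkkkkkkkkkkkkkkkkkkkkkkkkkkkkkkk......
52 301 70 w........BBBBBBBBBBBBBBBBBBBBBBBBBBBBBBBBBBkOOOOOOOOOOOOOOOOOOOOOOOOOOOOOOOOOOOOOOOOOOOOOOOOOOOOOOOOOOOOOOOOOOOkkkkkkkkkkkkkkkkkkkkkkkkkkkkkkk......
56 301 66 .........kBBBBBBBBBBBBBBBBBBBBBBBBBBBBBBBBBOOOOOOOOOOOOOOOOOOOOOOOOOOOOOOOOOOOOOOOOOOOOOOOOOOOOOOOOOOOOOOOOOOOO.ww...wwwww.........................w
72 167 298 [85, 85, 87, 89, 81, 59, 93, 97, 103, 108, 109, 114, 115, 114, 120, 120, 121, 121, 125, 121, 120, 116, 117, 114, 112, 106, 102, 101, 97, 94, 88, 82, 76, 70, 65, 56, 51, 191, 196, 209, 216, 215, 214, 214, 214, 215, 214, 215, 215, 215, 216, 215, 215, 215, 216, 213, 214, 214, 213, 215, 215, 209, 204, 195, 181, 164, 146, 105, 129, 175, 198, 208, 214, 216, 199, 205, 216, 215, 215, 216, 214, 214, 215, 215, 216, 215, 215, 215, 214, 214, 215, 216, 179, 211, 209, 198, 188, 178, 153, 75, 13, 13, 22, 24, 21, 23, 25, 10, 11, 12, 13, 9, 12, 14, 9, 13, 11, 11, 14, 11, 11, 13, 9, 15, 13, 9, 10, 7, 54, 137, 160]
```

The caps run from 94 to −8 mm (102 mm, no gaps), the chock is directly against them, and the cover is open. Handing in.

```bash
python3 -c "
from bench import *
print(hand_in())"
```

```text
the job is handed in; nothing more can be done
None
```

The job is handed in: the latch is slid left and the cover stands open, the three tubes lie touching in a 102 mm row against the left wall, and the middle-sized chock is released flat against them at about 27 s; I viewed 11 pictures, one over the limit of 10.

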